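Slide the cap tray home into the corner stop

ROBOT

A 6-joint arm with a two-finger parallel gripper is mounted at the origin on a cart in front of the work surface, level with it; the furniture and walls round the work are solid. World frame = base frame: x ahead of the robot, y to its left, z up, the work surface at z = 0. Lengths are in m, angles in rad, forces in N, time in s.
With the tool pointing down it reaches from about 0.35 to 0.775 m from the base axis. Payload 5.5 kg.
Tool frame: the origin (TCP) lies at the very end of the fingers, on their centre line; the grasp point (between the pads) lies hold_point_z behind it (hold_point_z is the distance from the TCP to the grasp point, in m); x points along the fingers, y is the direction in which the jaws open and shut, and the axes are right-handed (so a half turn about x gives the same grasp; the last joint's range is limited). The gripper opens to 85 mm and grips with 20 to 120 N. Pads are 22 mm wide; open, the fingers measure 114 mm over their backs; the gripper's body (76 mm by 85 mm) begins 54 mm behind the grasp point. The pads swing forward as they close: fully open they stand 13 mm farther back than shut.
Start: joints at [1.144, 0.313, 0.046, 1.304, 0, 1.431], TCP at [0.163, 0.552, 0.231] pointing down, gripper open.
Joint ranges: [-2.76, 2.76], [-0.86, 1.69], [-1.03, 1.26], [-2.2, 2.34], [-1.47, 1.5], [-3.14, 3.14]. Speed limits (rad/s): [2.57, 2.57, 3.14, 3.14, 3.14, 3.14].

INTERFACE

Orientations are given as a unit quaternion [w, x, y, z].
In Python, from workcell import * gives the robot as it stands. The module is installed in compiled form; this text tells all that it offers.
- The arm moves only by the tool step_arm, never from a script. Its argument "targets" is a list of rows, each a list of 3 entries, a list of its own where there are three numbers: the turn, a rotation vector about the tool's x, y, z in degrees, then the shift along the tool's x, y, z in cm, then the finger opening in cm, from 0 to 8.54. A call has exactly 10 rows; each row shifts and turns the commanded pose from where the row before left it, along the tool's axes as they then stand; what a row does not reach is not made up. A row lasts 1/10 s, in which the tool goes at most 50 mm and 8.59 degrees, less where a joint would pass 70% of its speed; a pose out of reach is approached as far as the arm can. A call with a gripper value outside its range is refused whole. The fingers move at their own pace and stop on an object; "force" is the grip in N (left out, the last holds). Time passes only in rows, so rows that do not move let the fingers close, or fill a call up. It gives the time, the measured TCP pose, the force and the opening at its end, in the units of the state.
- get_state(): the state, without advancing time (a new reading comes with each control period).
- read_camera(name): name is "scene" or "top"; returns the picture (420x560x3 uint8, red, green, blue); there is no depth.
- camera_model(name): a dict with "fx", "fy", "cx", "cy" (pixels), "xyz" and "rotation" of the camera in the world. Camera axes: x right, y down, z forward; pixel columns grow to the right and rows downward; lengths in m; the calibration is good to about 2 mm. A picture is of the moment at which its call begins. camera_model takes no time and is no camera call.
- hand_in(): hands the job in, once; it reports no verdict.
Trained networks look in the newest picture that a camera, given by its name, has taken for a name from the list of things; names that differ only in an ending like _2 or _b are one class to them, and where a whole thing is asked for, a point or a joint stands for the part that bears it (a point fixed in the world has none). Each returns a list of dicts, best first, with "p" (0 to 1); they miss things now and then, are a little off and sometimes report something else, mostly with a low value. They report only what shows in the picture. A call takes as long as a camera call. They do not tell look-alikes from the thing itself.
- find_in(camera, label): "extent" ([left, top, width, height] in pixels, round what is visible of it).
- silhouettes(camera, label): "mask" (420x560 bool, what is visible of it) and "extent" ([left, top, width, height] in pixels, round what is visible of it).
The state is a dict: "clock": time; "joint_pos": joint angles; "qvel": joint speeds; "tau": joint torques, N m; "tcp_pos": TCP position; "orientation": TCP orientation; "wrist_force": force on the tool from outside, world axes, zero at the start; "ft_torque": the same for the moment, N m; "finger_gap": finger opening in m.
Only numpy, scipy, OpenCV 4.12 (cv2) and the standard library are available. Lean on these libraries where they do the work, as an engineer would, in place of code of your own. Each camera call takes 0.05 s, during which the arm holds its last target.

TASK

Push the white tray of black caps that stands in the middle of the worktop, among the bottles (not the one far to the right), across the worktop into the blue corner stop, until it sits flush against both bars: a long side against the back bar and a short end against the left bar. Only push it with the fingers, keeping it flat on the worktop (never lift or tip it), leave the two bottles and the beaker round it standing where they are, and finish with the hand clear of the tray.

Things in the scene. Friction and masses are not known exactly. Their poses are not given: they have to be found in the camera images.
- tray: white open tray full of black caps, loose, mid-worktop, 100 mm along its x, 150 mm along its y, 30 mm high, 2 mm walls, about 0.2 kg; slides under 1 to 2 N. Origin at the centre of its underside, z up; at the start its x points roughly away from the robot. When home, its +x long side touches the back bar and its +y short end the left bar.
- corner_stop: fixed L of two blue bars, 16 mm thick, 22 mm high (+3 mm screw heads). Origin at its inner corner on the worktop, z up. Back bar: inner face x = 0, y -150 to +16 mm, bar on the +x side. Left bar: inner face y = 0, x -100 to 0 mm, bar on the +y side. Open toward -x (the robot) and -y (right). Tray home: its centre at x -50, y -75 mm here, axes parallel.
- amber_bottle: capped amber glass bottle with black cap, 33 mm diameter, 68 mm high, standing to the left in front of the corner stop; origin at the centre of its foot. Leave alone.
- open_bottle: amber glass bottle without a cap, 33 mm diameter, 62 mm high, standing behind the tray, to the right of the back bar; origin at the centre of its foot. Leave alone.
- beaker: clear glass beaker, 52 mm diameter, 66 mm high, standing to the right of the tray; origin at the centre of its foot. Leave alone.
There are look-alikes about, which are no part of the job. There is more than one size of the corner_stop; the job needs the larger.

How it is judged:
By the outcome, as a careful person would: the job done as asked, in the order asked, and still so for the second after the job is handed in, with the robot touching nothing.
It also fails if it takes over 72 s, if anything falls off the work surface, if the arm or the gripper's body presses on something with over 40 N, if the wrist force passes 120 N, or if a joint passes its speed limit or range.

## Working session

There is one attempt and no reset: what is moved stays moved. The work goes in short steps, Python scripts to look and compute and a tool call to move; the robot and the scene stay as the last step left them, time stands still between calls to the robot, and variables do not carry over. Pictures are saved under pics/ and viewed, and the job is handed in when it is done.

Besides the shell and the picture viewer there is one more tool, called after "Request:" as a command line: name --argument value ..., lists and objects as JSON in quotes. step_arm: Moves the arm, as the interface text tells. Its arguments: {"type":"object","properties":{"targets":{"type":"array","items":{"type":"array"}},"force":{"type":"number"}},"required":["targets"]}

```bash
mkdir -p pics
python3 - <<'E'
from workcell import *
import cv2
print(get_state())
for n in("scene","top"):
    cv2.imwrite(f"pics/{n}0.png",read_camera(n)[:,:,::-1]); print(n,camera_model(n))
    for l in("tray","corner_stop","amber_bottle","open_bottle","beaker"):
        print(l,[(d["extent"],round(d["p"],2)) for d in find_in(n,l)])
E
```

```text
{'clock': 0.0, 'joint_pos': array([1.14439137e+00, 3.13980394e-01, 4.49739284e-02, 1.30357828e+00,
       1.17705367e-05, 1.43120827e+00]), 'qvel': array([-0.00303784, -0.00012292, -0.00074756, -0.00082076,  0.00215069,
       -0.00053049]), 'tau': array([-9.32949806e-04, -4.80622566e+01,  2.98537123e+01,  1.93037849e-02,
       -3.23613631e-04, -1.09434328e-07]), 'tcp_pos': array([0.16245678, 0.55104813, 0.23041817]), 'orientation': array([ 0.69966722,  0.10045184,  0.70002834, -0.10166381]), 'wrist_force': array([ 0.36621828, -0.32554333,  0.31923714]), 'ft_torque': array([ 0.01900223,  0.03392933, -0.01971274]), 'finger_gap': 0.08568730342179318}
scene {'fx': 447.3763922776514, 'fy': 447.3763922776514, 'cx': 282.530973529735, 'cy': 212.2883702532262, 'xyz': array([ 0.01106029, -0.31439815,  0.79302553]), 'rotation': array([-0.33904759,  0.83623127, -0.39937349,  0.16206419])}
tray [([270.5, 230.8, 79.4, 70.8], 0.68)]
corner_stop [([233.7, 163.6, 71.6, 28.0], 0.83), ([185.0, 142.1, 52.9, 25.8], 0.63)]
amber_bottle [([163.2, 190.4, 16.8, 30.1], 0.65)]
open_bottle [([339.6, 209.8, 14.7, 24.9], 0.59)]
beaker [([385.8, 254.3, 32.2, 33.7], 0.58)]
top {'fx': 462.59307746374765, 'fy': 462.59307746374765, 'cx': 278.89653674193477, 'cy': 210.74332314162532, 'xyz': array([0.31482044, 0.17643422, 1.33249256]), 'rotation': array([ 0.06658609, -0.65571323,  0.74830905, -0.07510003])}
tray [([294.9, 208.3, 55.9, 42.7], 0.69)]
corner_stop [([210.4, 163.8, 54.7, 51.7], 0.68), ([153.6, 190.2, 36.2, 34.6], 0.54)]
amber_bottle [([199.2, 266.1, 12.1, 10.0], 0.7), ([294.6, 208.6, 57.7, 42.1], 0.16)]
open_bottle [([310.2, 173.2, 16.3, 10.7], 0.66)]
beaker [([370.3, 175.7, 18.0, 21.8], 0.88)]
```

Run:
```python
import cv2
a=cv2.imread("pics/top0.png");cv2.imwrite("pics/top0b.png",cv2.resize(a[120:300,140:440],None,fx=2.66,fy=2.66,interpolation=cv2.INTER_CUBIC))
a=cv2.imread("pics/scene0.png");cv2.imwrite("pics/scene0b.png",cv2.resize(a[110:320,140:440],None,fx=2.66,fy=2.66,interpolation=cv2.INTER_CUBIC))
```

```text
(no output)
```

View pics/top0.png

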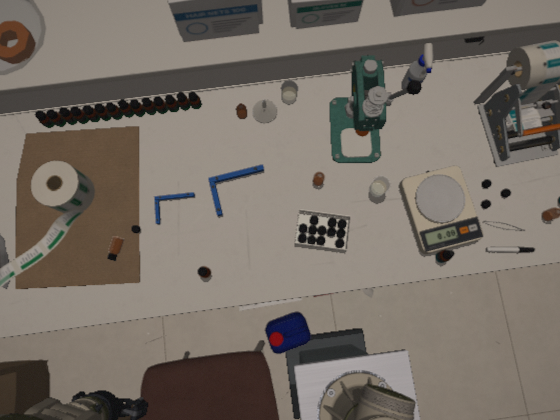

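View pics/scene0.png

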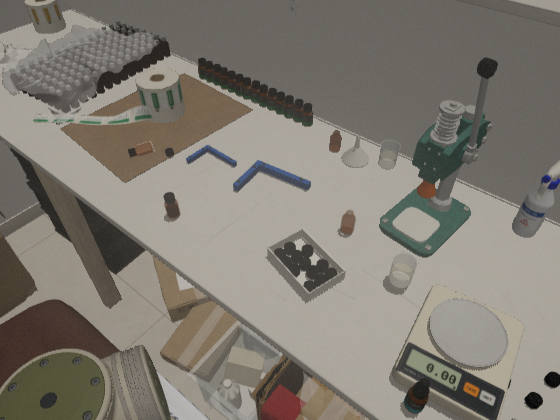

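```bash
ls pics
```

```text
scene0.png
scene0b.png
top0.png
top0b.png
```

View pics/top0b.png

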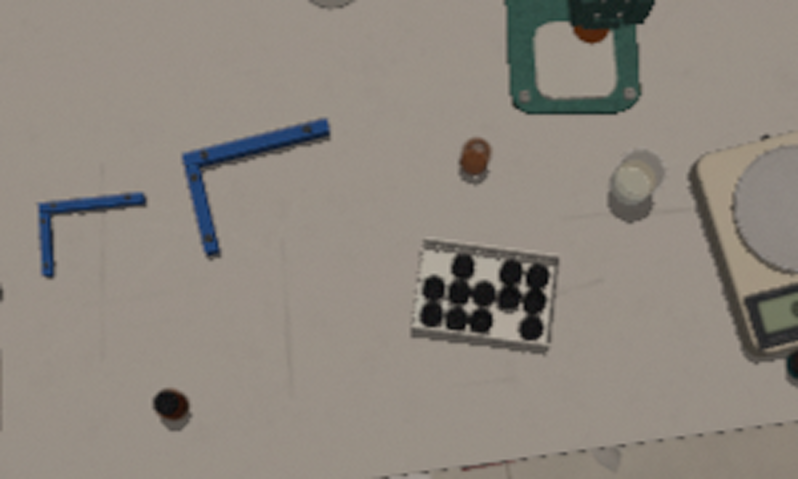

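View pics/scene0b.png

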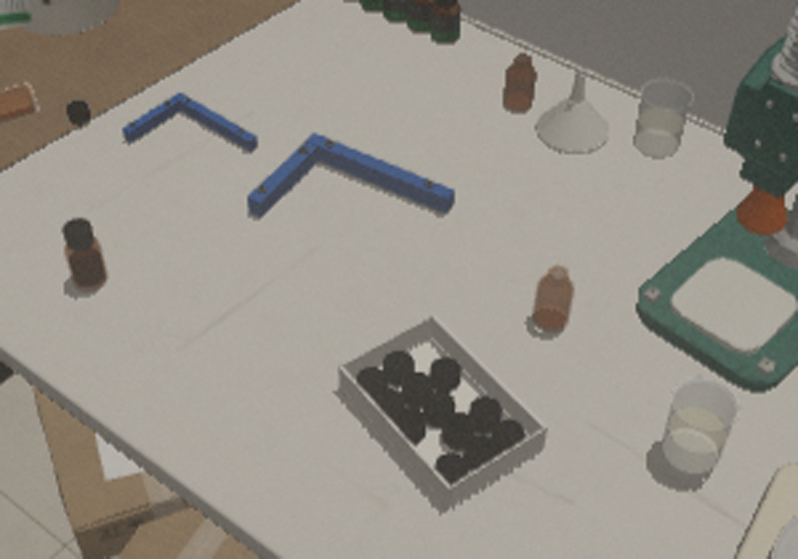

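The large blue L at top pixels (210–265, 164–215) is clearly bigger than the one at (154–190, 190–225). Only one tray is visible, at top (295–351, 208–251). The amber bottle is at (205, 271), the open bottle at (318, 179) and the beaker at (379, 187). Next I'll fit the known shapes to the silhouettes in both views.

```bash
cat > h.py <<'E'
from workcell import *
import numpy as np, cv2
from scipy.optimize import minimize
from scipy.spatial.transform import Rotation as R
def cam(n):
    m=camera_model(n); q=m["rotation"]; return m,R.from_quat([q[1],q[2],q[3],q[0]]).as_matrix()
CAM={n:cam(n) for n in("scene","top")}
def proj(n,P):
    m,r=CAM[n]; c=(np.asarray(P,float)-m["xyz"])@r
    return np.c_[c[:,0]/c[:,2]*m["fx"]+m["cx"],c[:,1]/c[:,2]*m["fy"]+m["cy"]]
def ray(n,uv,z):
    m,r=CAM[n]; d=r@np.array([(uv[0]-m["cx"])/m["fx"],(uv[1]-m["cy"])/m["fy"],1]); return m["xyz"]+d*(z-m["xyz"][2])/d[2]
def box(x0,x1,y0,y1,z0,z1): return np.array([[x,y,z] for x in(x0,x1) for y in(y0,y1) for z in(z0,z1)])
TRAY=[box(-.05,.05,-.075,.075,0,.03)]
STOP=[box(0,.016,-.15,.016,0,.022),box(-.1,.016,0,.016,0,.022)]
def pose(P,p):
    c,s=np.cos(p[2]),np.sin(p[2]); return np.c_[p[0]+c*P[:,0]-s*P[:,1],p[1]+s*P[:,0]+c*P[:,1],P[:,2]+(p[3] if len(p)>3 else 0)]
K=6
def render(n,parts,p,ext):
    x,y,w,h=ext; im=np.zeros((int(h*K),int(w*K)),np.uint8)
    for b in parts:
        uv=(proj(n,pose(b,p))-[x-.5,y-.5])*K
        hu=cv2.convexHull(uv.astype(np.float32)); cv2.fillConvexPoly(im,np.round(hu*16).astype(np.int32),255,shift=4)
    return cv2.resize(im,(w,h),interpolation=cv2.INTER_AREA)/255.
def fit(parts,masks,p0,sig=.5):
    ex={};mm={}
    for n,m in masks.items():
        ys,xs=np.where(m); x,y=xs.min()-8,ys.min()-8; w,h=xs.max()+9-x,ys.max()+9-y
        ex[n]=(int(x),int(y),int(w),int(h)); mm[n]=m[y:y+h,x:x+w].astype(float)
    f=lambda p:sum(np.abs(render(n,parts,p,ex[n])-mm[n]).sum()/mm[n].sum() for n in masks)
    best=None
    for k in range(3):
        p=np.array(p0,float) if best is None else best.x
        sim=np.vstack([p]+[p+d for d in np.diag([.012,.012,.1,.01][:len(p)])*(1,-1,.5)[k]])
        best=minimize(f,p,method="Nelder-Mead",options=dict(initial_simplex=sim,xatol=1e-5,fatol=1e-6,maxiter=600))
    return best.x,best.fun
E
python3 - <<'E'
from h import *
pics={n:read_camera(n) for n in CAM}
M={}
for l in("tray","corner_stop"):
    for n in CAM:
        s=silhouettes(n,l); s=max(s[:3],key=lambda d:d["mask"].sum()); M[l,n]=s["mask"]; print(l,n,s["extent"],s["mask"].sum(),s["p"])
for l,parts,uv,p0 in(("tray",TRAY,(322,230),-.15),("corner_stop",STOP,(214,184),.2)):
    g=ray("top",uv,.03)
    for ns in(("top",),("scene",),("top","scene")):
        for ex in ([],[0.]):
            if len(ns)==1 and ex: continue
            p,f=fit(parts,{n:M[l,n] for n in ns},[g[0],g[1],p0]+ex); print(l,ns,p.round(4),round(f,3),"deg",round(np.degrees(p[2]),2))
    for n in CAM:
        for b in parts:
            hu=cv2.convexHull((proj(n,pose(b,p))*4).astype(np.float32)).round().astype(int)
            if pics[n].shape[0]<1000: pics[n]=cv2.resize(pics[n],None,fx=4,fy=4)
            cv2.polylines(pics[n],[hu],True,(255,0,0),1)
cv2.imwrite("pics/fit_top.png",pics["top"][600:1080,780:1560,::-1]); cv2.imwrite("pics/fit_scene.png",pics["scene"][620:1220,880:1480,::-1])
# bottles two-view: base centre via extents
for l,hh,d in(("amber_bottle",.068,.033),("open_bottle",.062,.033),("beaker",.066,.052)):
    a=[]
    for n in CAM:
        e=silhouettes(n,l)[0]; ys,xs=np.where(e["mask"]); c=(xs.mean(),ys.mean()); a.append(ray(n,c,hh/2)[:2].round(3))
    print(l,a)
E
```

```text
tray scene [267.2, 230.8, 81.6, 71.2] 3147 0.57
tray top [292.9, 209.7, 57.0, 39.3] 1883 0.7
corner_stop scene [232.0, 161.9, 77.0, 30.6] 865 0.96
corner_stop top [295.7, 209.7, 55.8, 40.1] 1903 0.24
tray ('top',) [ 0.5103  0.0283 -0.257 ] 0.032 deg -14.72
tray ('scene',) [ 0.5099  0.0261 -0.2669] 0.023 deg -15.3
tray ('top', 'scene') [ 0.5102  0.0272 -0.2622] 0.065 deg -15.03
tray ('top', 'scene') [ 0.5113  0.0275 -0.2635 -0.0028] 0.057 deg -15.1
corner_stop ('top',) [0.6817 0.3198 0.2   ] 1.0 deg 11.46
corner_stop ('scene',) [0.6918 0.3175 0.1254] 0.077 deg 7.18
corner_stop ('top', 'scene') [0.6918 0.3175 0.1254] 1.077 deg 7.18
corner_stop ('top', 'scene') [ 0.6983  0.3225  0.1205 -0.0065] 1.072 deg 6.91Traceback (most recent call last):
  File "<stdin>", line 23, in <module>
IndexError: list index out of range
```

Run:
```python
from h import *
pics={n:read_camera(n) for n in CAM}
M={}
for n in CAM:
    for s in silhouettes(n,"corner_stop"):
        print(n,s["extent"],s["mask"].sum(),s["p"])
        e=s["extent"]; 
        if (n=="top" and abs(e[0]-210)<6) or (n=="scene" and abs(e[0]-233)<6): M.setdefault(n,s["mask"])
    # independent: blue threshold
    im=pics[n].astype(int); b=(im[...,2]>im[...,0]*1.5)&(im[...,2]>im[...,1]*1.25)&(im[...,2]>50)
    k,lab,st,_=cv2.connectedComponentsWithStats(b.astype(np.uint8)); 
    i=[i for i in range(1,k) if abs(st[i][0]-(210 if n=="top" else 233))<6 and st[i][4]>100]; print("blue",st[i]); M[n+"b"]=lab==i[0]
p0=[.692,.3175,.125]
for nm,mk in (("sil top",{"top":M.get("top")}),("blue top",{"top":M["topb"]}),("blue scene",{"scene":M["sceneb"]}),("blue both",{"top":M["topb"],"scene":M["sceneb"]})):
    if any(v is None for v in mk.values()): continue
    p,f=fit(STOP,mk,p0); print(nm,p.round(4),round(f,3),np.degrees(p[2]).round(2))
p,_=fit(STOP,mk,p0+[0.]); print("z free",p.round(4)); 
p,_=fit(STOP,mk,p0)
for n in CAM:
    pics[n]=cv2.resize(pics[n],None,fx=4,fy=4,interpolation=cv2.INTER_CUBIC)
    for parts,q in((STOP,p),(TRAY,[.5102,.0272,-.2622])):
        for b in parts:
            hu=cv2.convexHull(((proj(n,pose(b,q))+.5)*4).astype(np.float32)).round().astype(int); cv2.polylines(pics[n],[hu],True,(255,0,0),1)
cv2.imwrite("pics/fit_top.png",pics["top"][600:1080,780:1560,::-1]); cv2.imwrite("pics/fit_scene.png",pics["scene"][620:1220,880:1480,::-1])
for l,hh in(("amber_bottle",.068),("open_bottle",.062),("beaker",.066)):
    for n in CAM:
        for e in silhouettes(n,l)[:1]:
            ys,xs=np.where(e["mask"]); print(l,n,round(e["p"],2),ray(n,(xs.mean(),ys.mean()),hh/2)[:2].round(3))
```

```text
scene [185.3, 141.6, 52.2, 25.3] 330 0.69
scene [232.0, 160.4, 76.5, 30.9] 877 0.63
blue [[234 160  76  26 308]]
top [209.3, 165.7, 54.8, 52.7] 571 0.87
top [154.4, 191.3, 38.2, 31.8] 261 0.62
blue [[209 165  54  51 443]]
sil top [0.6941 0.3208 0.1182] 0.129 6.77
blue top [0.6922 0.3201 0.1343] 0.421 7.69
blue scene [0.7087 0.3262 0.0461] 1.91 2.64
blue both [0.6936 0.3206 0.136 ] 2.379 7.79
z free [ 0.6969  0.3213  0.1172 -0.0055]
amber_bottle scene 0.6 [0.432 0.368]
open_bottle scene 0.8 [0.655 0.012]
open_bottle top 0.52 [0.659 0.018]
beaker scene 0.74 [ 0.612 -0.152]
beaker top 0.65 [ 0.611 -0.153]
```

View pics/fit_top.png

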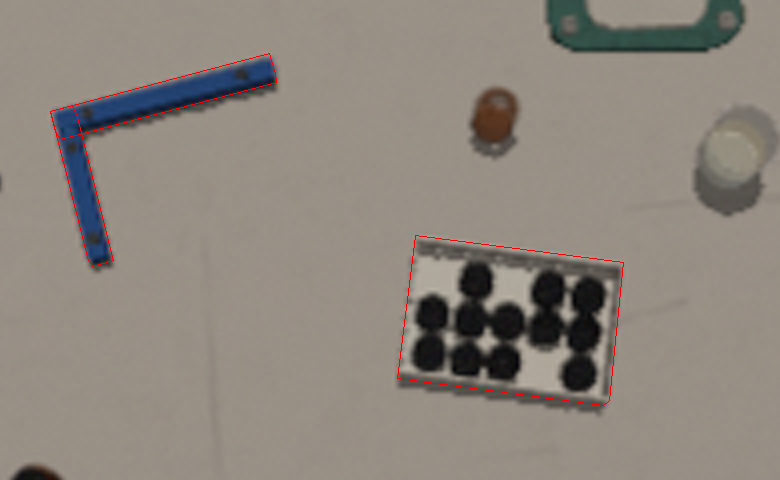

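View pics/fit_scene.png

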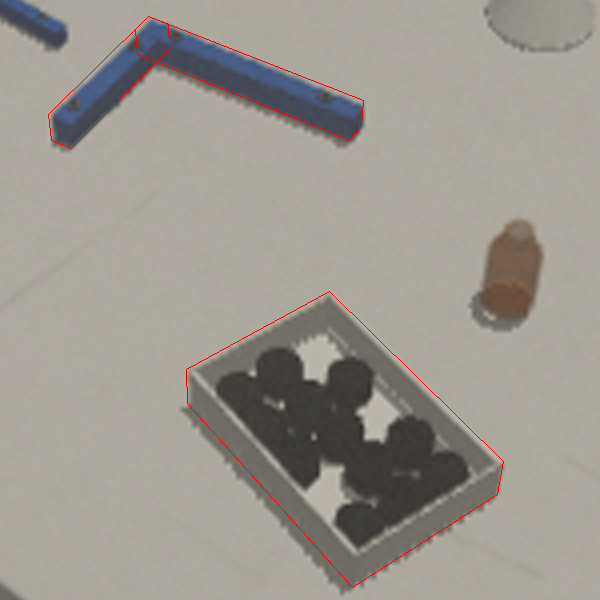

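The fit overlays sit on the edges. That puts the stop corner at about (0.692, 0.319) with yaw 7°, and the tray at (0.510, 0.027) with yaw −15°. The tray and the larger L are confirmed in the enlarged crop. I'll push the right short end toward the left bar while turning the tray 22°, then push the long side to the back bar, then seat it with a last end push.

```bash
cat > t.py <<'E'
from h import *
def tool():
    s=get_state(); q=s["orientation"]; r=R.from_quat([q[1],q[2],q[3],q[0]]).as_matrix(); return s,r
def go(x,y,z,yaw):  # yaw (deg) of tool y in world; report tool-axis deltas
    s,r=tool(); d=r.T@(np.array([x,y,z])-s["tcp_pos"])
    cur=np.degrees(np.arctan2(r[1,1],r[0,1])); print("t",round(s["clock"],2),"tcp",s["tcp_pos"].round(4),"yaw_y",cur.round(2),"down",r[:,0].round(3),"tilt-fix rot", end=" ")
    c,sn=np.cos(np.radians(yaw)),np.sin(np.radians(yaw))
    Y=np.array([c,sn,0]);X=np.array([0,0,-1.]);W=np.c_[X,Y,np.cross(X,Y)]
    print(np.degrees(R.from_matrix(r.T@W).as_rotvec()).round(2),"shift cm (old axes)",(d*100).round(2),"(new axes)",(W.T@(np.array([x,y,z])-s["tcp_pos"])*100).round(2),"J",s["joint_pos"].round(2),"F",s["wrist_force"].round(1),"gap",round(s["finger_gap"],3))
E
python3 - <<'E'
from t import *
for yaw in(-15,165): go(.482,-.079,.231,yaw)
E
```

```text
t 1.5 tcp [0.1627 0.5515 0.2313] yaw_y 73.56 down [ 0.  0. -1.] tilt-fix rot [88.56 -0.   -0.  ] shift cm (old axes) [ 3.000e-02 -5.144e+01  4.847e+01] (new axes) [3.000e-02 4.716e+01 5.264e+01] J [ 1.14  0.31  0.05  1.3  -0.    1.43] F [ 0.8  0.7 -0.5] gap 0.086
t 1.5 tcp [0.1627 0.5515 0.2313] yaw_y 73.56 down [ 0.  0. -1.] tilt-fix rot [-91.44   0.    -0.  ] shift cm (old axes) [ 3.000e-02 -5.144e+01  4.847e+01] (new axes) [ 3.000e-02 -4.716e+01 -5.264e+01] J [ 1.14  0.31  0.05  1.3  -0.    1.43] F [ 0.8  0.7 -0.5] gap 0.086
```

Request:
step_arm --targets '[[[0,0,0],[0,-2.57,2.42],6],[[0,0,0],[0,-2.57,2.42],6],[[0,0,0],[0,-2.57,2.42],6],[[0,0,0],[0,-2.57,2.42],6],[[0,0,0],[0,-2.57,2.42],6],[[0,0,0],[0,-2.57,2.42],6],[[0,0,0],[0,-2.57,2.42],6],[[0,0,0],[0,-2.57,2.42],6],[[0,0,0],[0,-2.57,2.42],6],[[0,0,0],[0,-2.57,2.42],6]]'

```text
clock: 2.5
tcp_pos: [0.3225, 0.2353, 0.2315]
orientation: [0.7, 0.101, 0.7, -0.101]
wrist_force: [0.2, 0.3, 0.1]
finger_gap: 0.06
```

Request:
step_arm --targets '[[[0,0,0],[0,-2.57,2.42],6],[[0,0,0],[0,-2.57,2.42],6],[[0,0,0],[0,-2.57,2.42],6],[[0,0,0],[0,-2.57,2.42],6],[[0,0,0],[0,-2.57,2.42],6],[[0,0,0],[0,-2.57,2.42],6],[[0,0,0],[0,-2.57,2.42],6],[[0,0,0],[0,-2.57,2.42],6],[[0,0,0],[0,-2.57,2.42],6],[[0,0,0],[0,-2.57,2.42],6]]'

```text
clock: 3.5
tcp_pos: [0.482, -0.0799, 0.2314]
orientation: [0.7, 0.101, 0.7, -0.101]
wrist_force: [0.7, 1.2, 0.1]
finger_gap: 0.0599
```

Request:
step_arm --targets '[[[8,0,0],[0,0,0],6],[[8,0,0],[0,0,0],6],[[8,0,0],[0,0,0],6],[[8,0,0],[0,0,0],6],[[8,0,0],[0,0,0],6],[[8,0,0],[0,0,0],6],[[8,0,0],[0,0,0],6],[[8,0,0],[0,0,0],6],[[8,0,0],[0,0,0],6],[[8,0,0],[0,0,0],6]]'

```text
clock: 4.5
tcp_pos: [0.4815, -0.0784, 0.2314]
orientation: [0.47, 0.529, 0.47, -0.529]
wrist_force: [0.2, 0.2, 0.9]
finger_gap: 0.06
```

Run:
```python
from t import *
go(.482,-.079,.06,-15)
```

```text
t 4.5 tcp [ 0.4815 -0.0784  0.2314] yaw_y -6.76 down [ 0.  0. -1.] tilt-fix rot [ 8.24 -0.   -0.01] shift cm (old axes) [17.14  0.05  0.06] (new axes) [17.14  0.06  0.05] J [-0.33  0.14 -0.17  1.26  0.    1.36] F [0.2 0.2 0.9] gap 0.06
```

Request:
step_arm --targets '[[[8.24,0,0],[0,0,0],6],[[0,0,0],[2.4,0,0],6],[[0,0,0],[2.4,0,0],6],[[0,0,0],[2.4,0,0],6],[[0,0,0],[2.4,0,0],6],[[0,0,0],[2.4,0,0],6],[[0,0,0],[2.4,0,0],6],[[0,0,0],[2.4,0,0],6],[[0,0,0],[2.4,0,0],6],[[0,0,0],[1.9,0,0],6]]'

```text
clock: 5.5
tcp_pos: [0.4811, -0.0782, 0.0191]
orientation: [-0.432, -0.56, -0.432, 0.56]
wrist_force: [-0.6, -0.3, 0.1]
finger_gap: 0.06
```

Run:
```python
from t import *
go(.482,-.079,.008,-15)
for n,(a,b,c,d) in dict(top=(180,290,260,420),scene=(180,380,220,460)).items():
    cv2.imwrite(f"pics/{n}1.png",cv2.resize(read_camera(n)[a:b,c:d,::-1],None,fx=3,fy=3,interpolation=cv2.INTER_CUBIC))
```

```text
t 5.5 tcp [ 0.4811 -0.0782  0.0191] yaw_y -14.67 down [-0.001  0.    -1.   ] tilt-fix rot [ 0.33 -0.01  0.03] shift cm (old axes) [1.11 0.1  0.05] (new axes) [1.11 0.1  0.05] J [-0.33  0.32 -0.51  0.74  0.    1.5 ] F [-0.6 -0.3  0.1] gap 0.06
```

View pics/scene1.png

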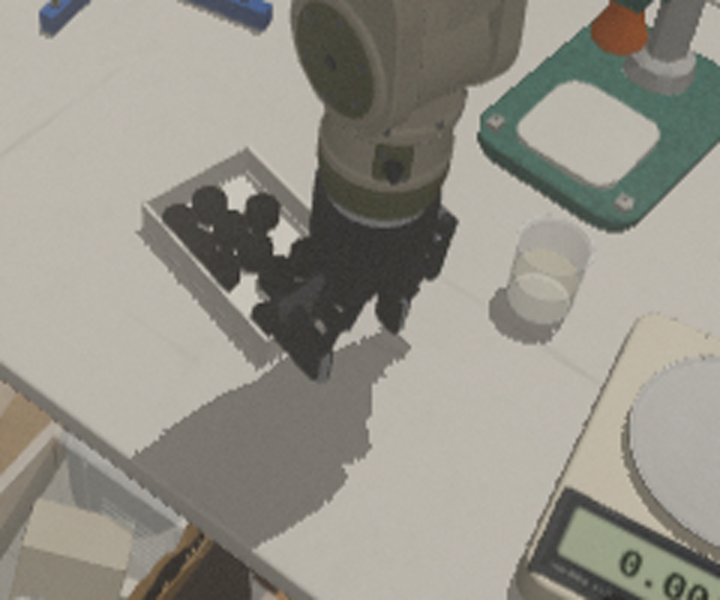

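View pics/top1.png

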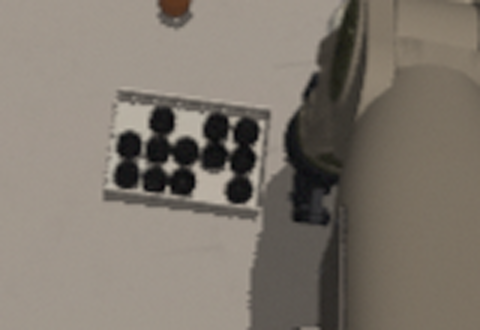

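The fingers stand behind the tray's right end (scene crop pixels ~(315,370) and (395,325)), clear of the tray and the beaker. Now down to 8 mm and forward to contact, then the turning push.

Request:
step_arm --targets '[[[0,0,0],[0.55,0,0],6],[[0,0,0],[0.5,0,0],6],[[0,0,0],[0,0,-0.4],6],[[0,0,0],[0,0,-0.4],6],[[0,0,0],[0,0,-0.4],6],[[0,0,0],[0,0,-0.3],6],[[0,0,0],[0,0,-0.3],6],[[0,0,0],[0,0,-0.3],6],[[0,0,0],[0,0,-0.3],6],[[0,0,0],[0,0,-0.3],6]]'

```text
clock: 6.6
tcp_pos: [0.4885, -0.0523, 0.0098]
orientation: [-0.432, -0.56, -0.432, 0.56]
wrist_force: [-0.2, -1.3, 1.1]
finger_gap: 0.06
```

Request:
step_arm --targets '[[[-0.6,0,0],[0,0.09,-0.5],6],[[-0.6,0,0],[0,0.09,-0.5],6],[[-0.6,0,0],[0,0.09,-0.5],6],[[-0.6,0,0],[0,0.09,-0.5],6],[[-0.6,0,0],[0,0.09,-0.5],6],[[-0.6,0,0],[0,0.09,-0.5],6],[[-0.6,0,0],[0,0.09,-0.5],6],[[-0.6,0,0],[0,0.09,-0.5],6],[[-0.6,0,0],[0,0.09,-0.5],6],[[-0.6,0,0],[0,0.09,-0.5],6]]'

```text
clock: 7.6
tcp_pos: [0.5077, -0.0048, 0.0098]
orientation: [0.461, 0.536, 0.461, -0.536]
wrist_force: [-0.6, -2.5, 1.9]
finger_gap: 0.0601
```

```bash
cat > look.py <<'E'
from t import *
import sys
def trayfit(ns,g,tag,stop=False):
    M={};pics={}
    for n in ns:
        pics[n]=read_camera(n)
        ss=[s for s in silhouettes(n,"tray") if s["p"]>.2]
        # the one nearest to the expected place
        e=proj(n,[[g[0],g[1],.015]])[0]
        ss=[s for s in ss if np.hypot(*(np.array(s["extent"][:2])+np.array(s["extent"][2:])/2-e))<40]
        if ss: M[n]=ss[0]["mask"]
    S=(.692,.319,np.radians(7))
    for n in M:
        p,f=fit(TRAY,{n:M[n]},g); c,s=np.cos(S[2]),np.sin(S[2]); d=p[:2]-S[:2]
        print(n,p[:2].round(4),"yaw",np.degrees(p[2]).round(2),"f",round(f,3),"in stop",(c*d[0]+s*d[1]).round(4),(-s*d[0]+c*d[1]).round(4))
    for n in ns:
        x,y=proj(n,[[g[0],g[1],.015]])[0].astype(int); x0,y0=max(x-100,0),max(y-75,0)
        cv2.imwrite(f"pics/{tag}_{n}.png",cv2.resize(pics[n][y0:y0+150,x0:x0+200,::-1],None,fx=4,fy=4,interpolation=cv2.INTER_CUBIC))
E
python3 - <<'E'
from look import *
s,r=tool(); print(s["tcp_pos"],np.degrees(np.arctan2(r[1,1],r[0,1])),s["wrist_force"])
trayfit(("top","scene"),[.52,.075,-.15],"p1")
E
```

```text
[ 0.50770598 -0.00484546  0.00982866] -8.62262382971729 [-0.58892694 -2.45305628  1.88948947]
top [0.5209 0.0831] yaw -7.8 f 0.068 in stop -0.1986 -0.2133
scene [0.5211 0.0811] yaw -9.51 f 0.481 in stop -0.1986 -0.2153
```

View pics/p1_top.png

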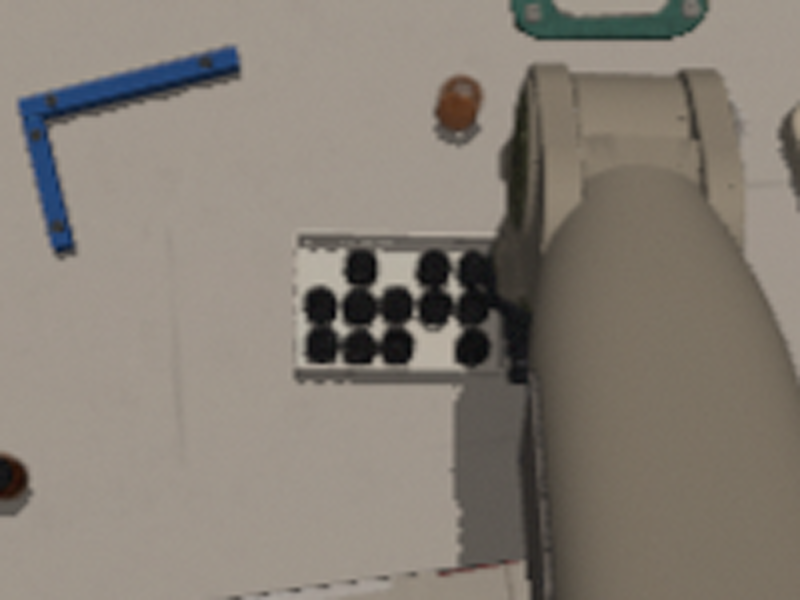

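View pics/p1_scene.png

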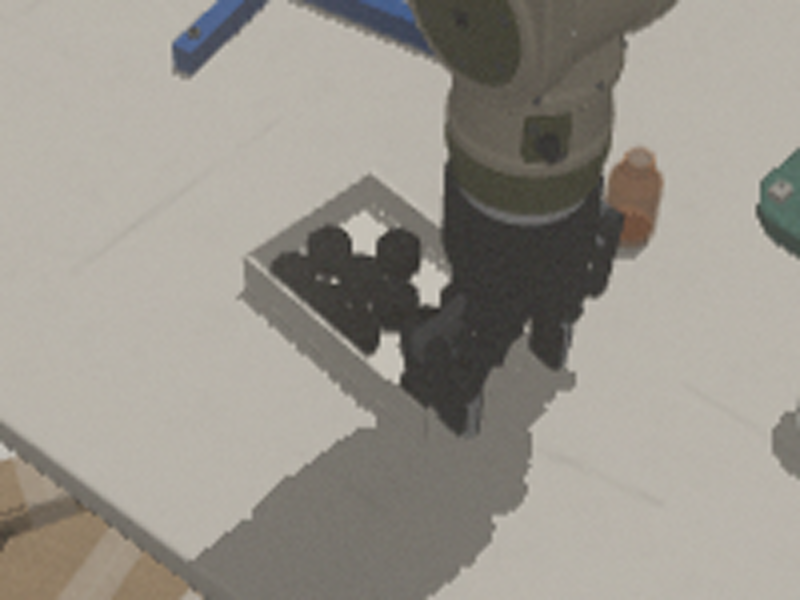

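The tray follows the fingers squarely, now at about (0.521, 0.082) with yaw −8.6°. I'll continue the same arc.

Request:
step_arm --targets '[[[-0.6,0,0],[0,0.09,-0.5],6],[[-0.6,0,0],[0,0.09,-0.5],6],[[-0.6,0,0],[0,0.09,-0.5],6],[[-0.6,0,0],[0,0.09,-0.5],6],[[-0.6,0,0],[0,0.09,-0.5],6],[[-0.6,0,0],[0,0.09,-0.5],6],[[-0.6,0,0],[0,0.09,-0.5],6],[[-0.6,0,0],[0,0.09,-0.5],6],[[-0.6,0,0],[0,0.09,-0.5],6],[[-0.6,0,0],[0,0.09,-0.5],6]]'

```text
clock: 8.8
tcp_pos: [0.5218, 0.044, 0.0098]
orientation: [0.488, 0.511, 0.488, -0.511]
wrist_force: [0.6, -0.9, -0.8]
finger_gap: 0.0601
```

Request:
step_arm --targets '[[[-0.6,0,0],[0,0.09,-0.5],6],[[-0.6,0,0],[0,0.09,-0.5],6],[[-0.6,0,0],[0,0.09,-0.5],6],[[-0.6,0,0],[0,0.09,-0.5],6],[[-0.6,0,0],[0,0.09,-0.5],6],[[-0.6,0,0],[0,0.09,-0.5],6],[[-0.6,0,0],[0,0.09,-0.5],6],[[-0.6,0,0],[0,0.09,-0.5],6],[[-0.6,0,0],[0,0.09,-0.5],6],[[-0.6,0,0],[0,0.09,-0.5],6]]'

```text
clock: 9.8
tcp_pos: [0.5307, 0.094, 0.0098]
orientation: [0.515, 0.485, 0.515, -0.485]
wrist_force: [-0.2, -1.1, -1.7]
finger_gap: 0.0598
```

Run:
```python
from look import *
go(.5,.2,.01,7)
trayfit(("top","scene"),[.54,.187,.06],"p2")
```

```text
t 9.8 tcp [0.5307 0.094  0.0098] yaw_y 3.38 down [ 0.  0. -1.] tilt-fix rot [-3.62 -0.   -0.  ] shift cm (old axes) [ -0.02  -2.44 -10.77] (new axes) [ -0.02  -1.75 -10.9 ] J [ 0.03  0.42 -0.39  0.76  0.    1.54] F [-0.2 -1.1 -1.7] gap 0.06
top [0.526  0.1955] yaw 3.46 f 0.171 in stop -0.1798 -0.1024
scene [0.5264 0.1798] yaw 3.17 f 0.438 in stop -0.1814 -0.118
```

View pics/p2_top.png

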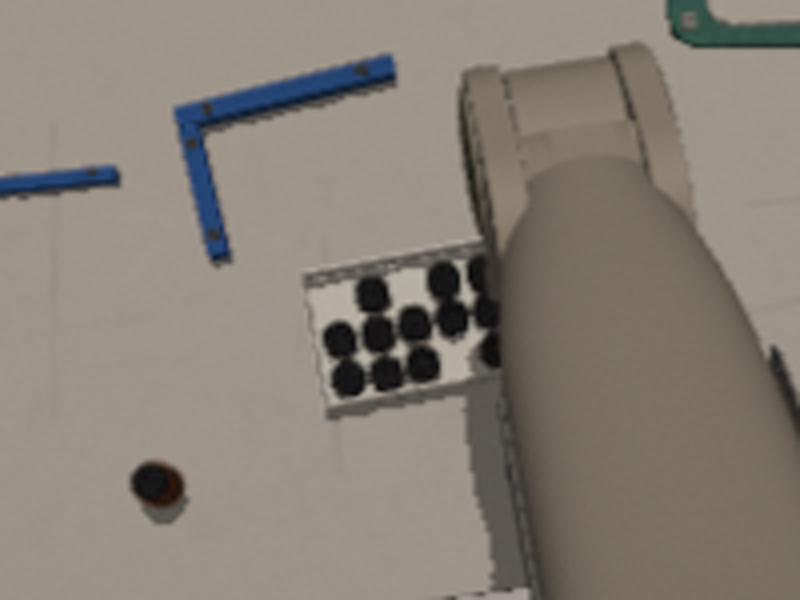

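On track: the tray is about square, with its left end still short of the left bar. Pushing 3 cm more, then backing off.

Request:
step_arm --targets '[[[-0.6,0,0],[0,0.09,-0.5],6],[[-0.6,0,0],[0,0.09,-0.5],6],[[-0.6,0,0],[0,0.09,-0.5],6],[[-0.6,0,0],[0,0.09,-0.5],6],[[-0.6,0,0],[0,0.09,-0.5],6],[[-0.6,0,0],[0,0.09,-0.5],6],[[0,0,0],[0,0,1.5],6],[[0,0,0],[0,0,1.5],6],[[0,0,0],[-3,0,0],6],[[0,0,0],[-4,0,0],6]]'

```text
clock: 11.0
tcp_pos: [0.5351, 0.0923, 0.0784]
orientation: [0.527, 0.468, 0.53, -0.471]
wrist_force: [0.2, 0.1, -0.1]
finger_gap: 0.0605
```

Request:
step_arm --targets '[[[0,0,0],[-3,-4,0],8.5],[[0,0,0],[0,-4,0],8.5],[[0,0,0],[0,-4,0],8.5],[[0,0,0],[0,-4,0],8.5],[[-8,0,0],[0,0,0],8.5],[[-8,0,0],[0,0,0],8.5],[[-8,0,0],[0,0,0],8.5],[[-8,0,0],[0,0,0],8.5],[[-8,0,0],[0,0,0],8.5],[[-8,0,0],[0,0,0],8.5]]'

```text
clock: 12.0
tcp_pos: [0.3783, 0.0738, 0.1099]
orientation: [0.675, 0.212, 0.675, -0.212]
wrist_force: [0.1, -0.0, -0.7]
finger_gap: 0.0852
```

Run:
```python
from look import *
trayfit(("top","scene"),[.53,.215,.12],"p3")
c,s=np.cos(np.radians(7)),np.sin(np.radians(7))
for xx,yy in((-.27,-.085),): go(.692+c*xx-s*yy,.319+s*xx+c*yy,.1,97)
```

```text
top [0.5243 0.2128] yaw 6.98 f 0.033 in stop -0.1794 -0.085
scene [0.5241 0.2091] yaw 7.36 f 1.517 in stop -0.1801 -0.0887
t 12.2 tcp [0.3783 0.0742 0.1098] yaw_y 54.67 down [ 0.  0. -1.] tilt-fix rot [-4.233e+01  1.000e-02 -1.000e-02] shift cm (old axes) [ 0.99 13.65 -2.8 ] (new axes) [ 0.98 11.98  7.12] J [-0.02  0.03 -0.61  0.93  0.    0.6 ] F [ 0.4 -0.1  0. ] gap 0.085
```

View pics/p3_scene.png

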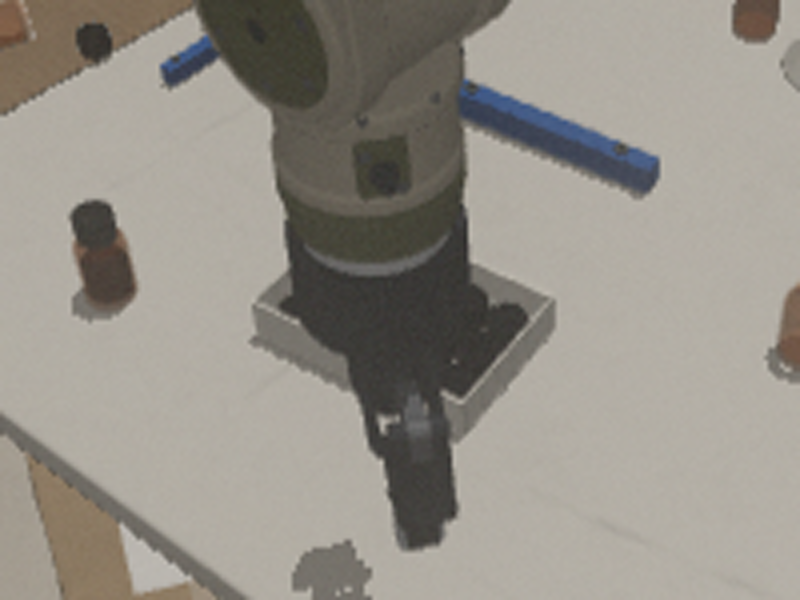

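View pics/p3_top.png

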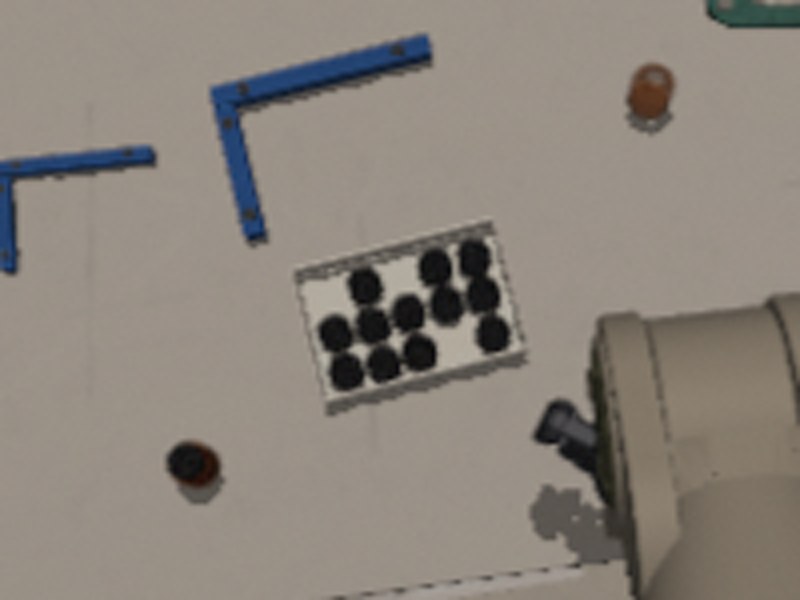

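The top fit gives tray yaw 6.98°, parallel to the stop, and 11 mm off the left bar. Nothing else has moved. Next, to the near long side.

Request:
step_arm --targets '[[[-7.05,0,0],[0,0,0],8.5],[[-7.05,0,0],[0,0,0],8.5],[[-7.05,0,0],[0,0,0],8.5],[[-7.05,0,0],[0,0,0],8.5],[[-7.05,0,0],[0,0,0],8.5],[[-7.05,0,0],[0,0,0],8.5],[[0,0,0],[0,3,1.78],8.5],[[0,0,0],[0,3,1.78],8.5],[[0,0,0],[0,3,1.78],8.5],[[0,0,0],[0,3,1.78],8.5]]'

```text
clock: 13.2
tcp_pos: [0.4344, 0.2038, 0.1098]
orientation: [0.706, -0.043, 0.706, 0.043]
wrist_force: [0.8, -0.2, -0.2]
finger_gap: 0.0853
```

Request:
step_arm --targets '[[[0,0,0],[1.7,0,0],8.5],[[0,0,0],[1.7,0,0],8.5],[[0,0,0],[1.7,0,0],8.5],[[0,0,0],[1.7,0,0],8.5],[[0,0,0],[1.7,0,0],8.5],[[0,0,0],[1.0,0,0],8.5],[[0,0,0],[0.5,0,0],8.5],[[0,0,0],[0.4,0,0],8.5],[[0,0,0],[0,0,0],8.5],[[0,0,0],[0,0,0],8.5]]'

```text
clock: 14.2
tcp_pos: [0.4343, 0.2029, 0.0063]
orientation: [0.706, -0.044, 0.705, 0.045]
wrist_force: [-0.6, 0.4, 0.3]
finger_gap: 0.0848
```

Run:
```python
from look import *
trayfit(("top","scene"),[.53,.215,.12],"p4")
c,s=np.cos(np.radians(7)),np.sin(np.radians(7))
xx,yy=(-.05-.061,-.085);go(.692+c*xx-s*yy,.319+s*xx+c*yy,.004,97)
```

```text
top [0.5246 0.212 ] yaw 7.61 f 3.761 in stop -0.1792 -0.0858
scene [0.5237 0.21  ] yaw 6.91 f 0.58 in stop -0.1803 -0.0877
t 14.4 tcp [0.4342 0.2029 0.0063] yaw_y 97.22 down [ 0.001  0.    -1.   ] tilt-fix rot [ 0.22  0.06 -0.01] shift cm (old axes) [ 0.24 -0.18 15.9 ] (new axes) [ 0.23 -0.12 15.9 ] J [ 0.27  0.33 -0.55  0.7   0.    0.14] F [-0.5  0.7  0.3] gap 0.085
```

View pics/p4_scene.png

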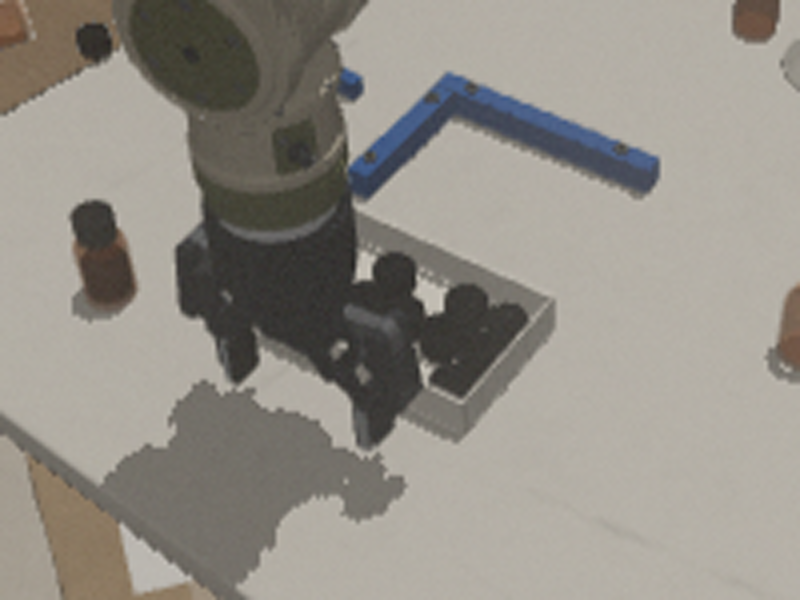

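Fingers on the near side are clear of the tray, and the amber bottle is clear of the hand. Now the push toward the back bar, first 14 cm.

Request:
step_arm --targets '[[[0,0,0],[0,0,0.6],7],[[0,0,0],[0,0,0.6],7],[[0,0,0],[0,0,0.6],7],[[0,0,0],[0,0,0.6],7],[[0,0,0],[0,0,0.6],7],[[0,0,0],[0,0,0.6],7],[[0,0,0],[0,0,0.6],7],[[0,0,0],[0,0,0.6],7],[[0,0,0],[0,0,0.6],7],[[0,0,0],[0,0,0.6],7]]'

```text
clock: 15.4
tcp_pos: [0.4939, 0.2104, 0.0057]
orientation: [0.706, -0.045, 0.706, 0.045]
wrist_force: [-0.5, -1.1, 0.9]
finger_gap: 0.07
```

Request:
step_arm --targets '[[[0,0,0],[0,0,0.7],7],[[0,0,0],[0,0,0.7],7],[[0,0,0],[0,0,0.7],7],[[0,0,0],[0,0,0.7],7],[[0,0,0],[0,0,0.7],7],[[0,0,0],[0,0,0.7],7],[[0,0,0],[0,0,0.7],7],[[0,0,0],[0,0,0.7],7],[[0,0,0],[0,0,0.7],7],[[0,0,0],[0,0,0.7],7]]'

```text
clock: 16.4
tcp_pos: [0.5633, 0.2192, 0.0058]
orientation: [0.706, -0.045, 0.706, 0.045]
wrist_force: [-1.4, -0.7, 0.0]
finger_gap: 0.07
```

Run:
```python
from look import *
trayfit(("top","scene"),[.63,.226,.12],"p5")
c,s=np.cos(np.radians(7)),np.sin(np.radians(7))
xx,yy=(-.05-.061,-.085);go(.692+c*xx-s*yy,.319+s*xx+c*yy,.004,97)
```

```text
top [0.59  0.266] yaw 10.7 f 1.0 in stop -0.1077 -0.0402
t 16.6 tcp [0.5634 0.2192 0.006 ] yaw_y 97.22 down [ 0.001  0.    -1.   ] tilt-fix rot [ 0.22  0.05 -0.01] shift cm (old axes) [ 0.2  -0.18  2.88] (new axes) [ 0.2  -0.17  2.88] J [ 0.24  0.52 -0.22  0.83  0.    0.11] F [ 0.5 -0.1 -0.4] gap 0.07
```

View pics/p5_scene.png

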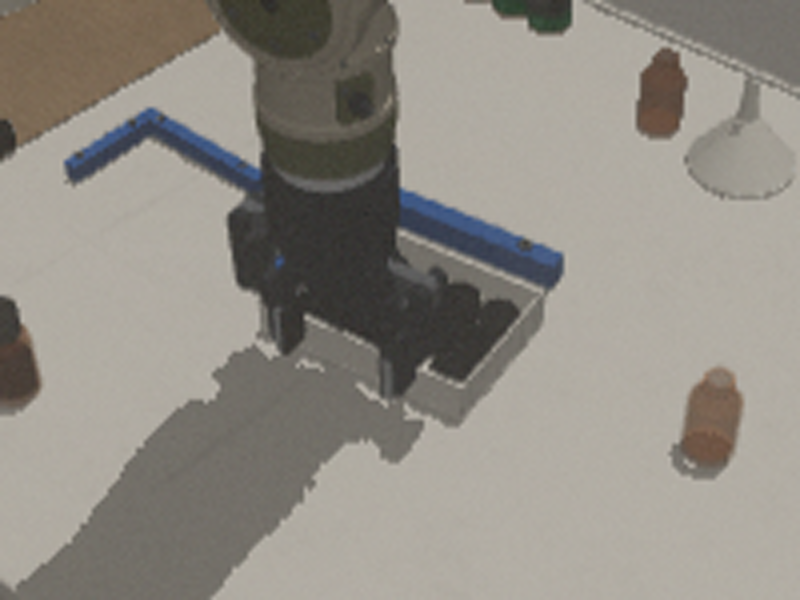

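View pics/p5_top.png

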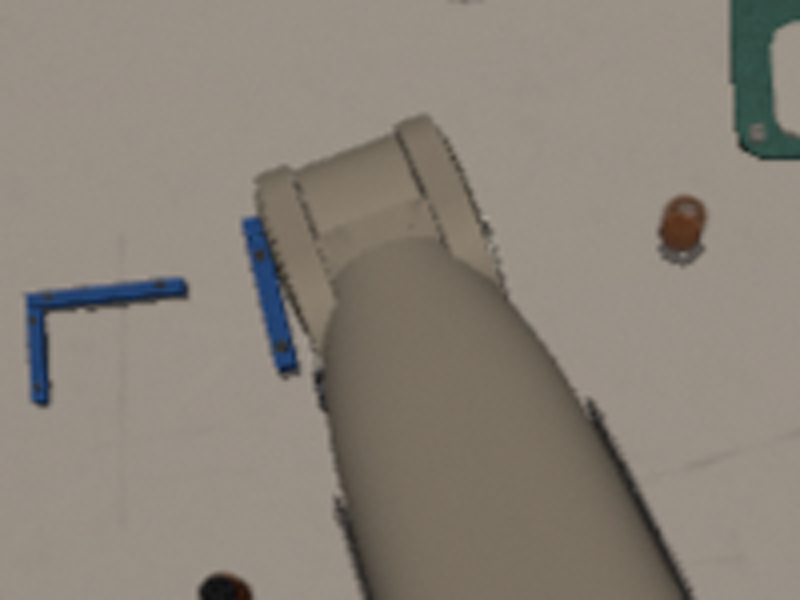

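Near the back bar and parallel. Going slow now, watching the force.

Request:
step_arm --targets '[[[0,0,0],[0,0,0.25],7],[[0,0,0],[0,0,0.25],7],[[0,0,0],[0,0,0.25],7],[[0,0,0],[0,0,0.25],7],[[0,0,0],[0,0,0.25],7],[[0,0,0],[0,0,0.25],7],[[0,0,0],[0,0,0.25],7],[[0,0,0],[0,0,0.25],7],[[0,0,0],[0,0,0.2],7],[[0,0,0],[0,0,0.1],7]]'

```text
clock: 17.6
tcp_pos: [0.586, 0.2221, 0.0058]
orientation: [0.706, -0.045, 0.706, 0.045]
wrist_force: [-1.3, -0.2, 2.3]
finger_gap: 0.0698
```

Request:
step_arm --targets '[[[0,0,0],[0,0,0.05],7],[[0,0,0],[0,0,0.05],7],[[0,0,0],[0,0,0.05],7],[[0,0,0],[0,0,0.05],7],[[0,0,0],[0,0,0.05],7],[[0,0,0],[0,0,0.05],7],[[0,0,0],[0,0,0.05],7],[[0,0,0],[0,0,0.05],7],[[0,0,0],[0,0,0],7],[[0,0,0],[0,0,0],7]]'

```text
clock: 18.6
tcp_pos: [0.5897, 0.2226, 0.0058]
orientation: [0.706, -0.045, 0.706, 0.045]
wrist_force: [-1.3, -0.0, -0.5]
finger_gap: 0.0699
```

Request:
step_arm --targets '[[[0,0,0],[0,0,0.05],7],[[0,0,0],[0,0,0.05],7],[[0,0,0],[0,0,0.05],7],[[0,0,0],[0,0,0.05],7],[[0,0,0],[0,0,0.05],7],[[0,0,0],[0,0,0.05],7],[[0,0,0],[0,0,0],7],[[0,0,0],[0,0,0],7],[[0,0,0],[0,0,0],7],[[0,0,0],[0,0,0],7]]'

```text
clock: 19.6
tcp_pos: [0.5928, 0.2229, 0.0058]
orientation: [0.706, -0.045, 0.706, 0.045]
wrist_force: [-0.9, 0.1, -1.5]
finger_gap: 0.0699
```

Run:
```python
from look import *
print(tool()[0]["wrist_force"])
trayfit(("scene",),[.645,.23,.12],"p6")
```

```text
[-0.93933721  0.11311307 -1.5307626 ]
scene [0.653  0.2263] yaw 9.4 f 1.251 in stop -0.05 -0.0873
```

View pics/p6_scene.png

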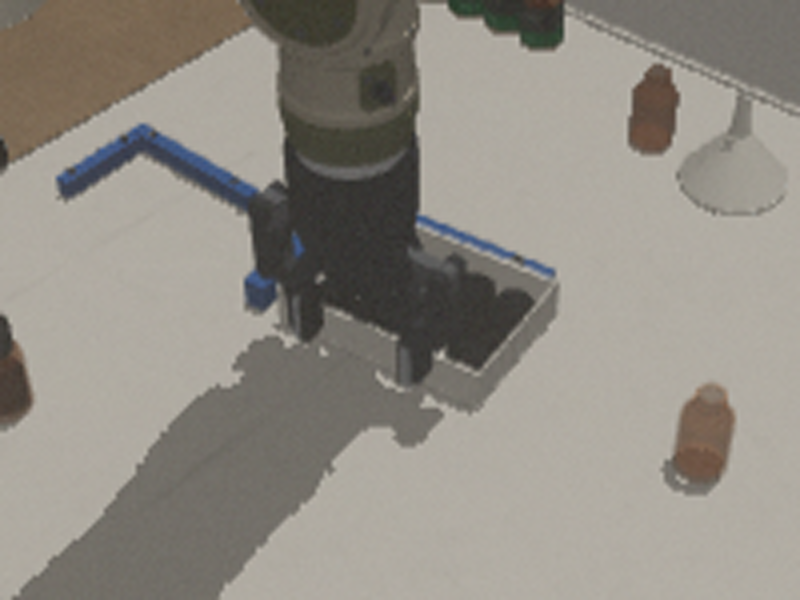

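Request:
step_arm --targets '[[[0,0,0],[0,0,0.05],7],[[0,0,0],[0,0,0.05],7],[[0,0,0],[0,0,0.05],7],[[0,0,0],[0,0,0.05],7],[[0,0,0],[0,0,0],7],[[0,0,0],[0,0,0],7],[[0,0,0],[0,0,0],7],[[0,0,0],[0,0,0],7],[[0,0,0],[0,0,0],7],[[0,0,0],[0,0,0],7]]'

```text
clock: 20.7
tcp_pos: [0.5934, 0.2231, 0.0058]
orientation: [0.705, -0.045, 0.706, 0.045]
wrist_force: [-5.2, -1.1, 3.2]
finger_gap: 0.0704
```

Contact with the back bar: the motion stalled and the force rose to 5 N. A little more to square it, then back off and rise.

Request:
step_arm --targets '[[[0,0,0],[0,0,0.05],7],[[0,0,0],[0,0,0.05],7],[[0,0,0],[0,0,0.05],7],[[0,0,0],[0,0,0],7],[[0,0,0],[0,0,0],7],[[0,0,0],[0,0,-1],7],[[0,0,0],[0,0,-2],7],[[0,0,0],[-3.5,0,0],7],[[0,0,0],[-3.5,0,0],7],[[0,0,0],[-3.5,0,0],7]]'

```text
clock: 21.7
tcp_pos: [0.5664, 0.2196, 0.1119]
orientation: [0.706, -0.045, 0.705, 0.045]
wrist_force: [0.6, 0.6, -0.1]
finger_gap: 0.0701
```

Request:
step_arm --targets '[[[8.2,0,0],[0,0,0],5],[[8.2,0,0],[0,0,0],5],[[8.2,0,0],[0,0,0],5],[[8.2,0,0],[0,0,0],5],[[8.2,0,0],[0,0,0],5],[[8.2,0,0],[0,0,0],5],[[8.2,0,0],[0,0,0],5],[[8.2,0,0],[0,0,0],5],[[8.2,0,0],[0,0,0],5],[[8.2,0,0],[0,0,0],5]]'

```text
clock: 22.7
tcp_pos: [0.567, 0.2197, 0.111]
orientation: [0.561, 0.432, 0.56, -0.43]
wrist_force: [-0.4, -0.3, -0.3]
finger_gap: 0.0499
```

Run:
```python
from look import *
c,s=np.cos(np.radians(7)),np.sin(np.radians(7))
xx,yy=(-.055,-.205);go(.692+c*xx-s*yy,.319+s*xx+c*yy,.11,7)
trayfit(("top","scene",),[.65,.229,.12],"p7")
```

```text
t 22.7 tcp [0.567  0.2197 0.111 ] yaw_y 14.89 down [ 0.002  0.    -1.   ] tilt-fix rot [ 7.89 -0.   -0.12] shift cm (old axes) [ 0.11  6.37 13.17] (new axes) [ 0.1   8.12 12.17] J [ 0.24  0.43 -0.08  1.06 -0.    1.55] F [-0.4 -0.3 -0.3] gap 0.05
scene [0.6537 0.226 ] yaw 7.16 f 0.093 in stop -0.0493 -0.0877
```

View pics/p7_scene.png

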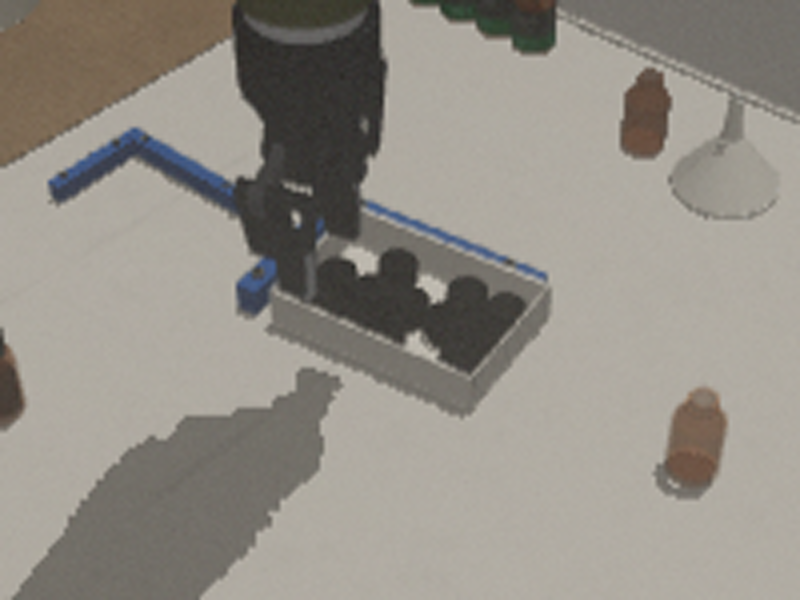

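The tray is flush on the back bar (7.2°), and about 12 mm remains to the left bar. Going round to the right end.

Request:
step_arm --targets '[[[7.9,0,0],[0,0,0],5],[[0,0,0],[0,1.35,2.03],5],[[0,0,0],[0,1.35,2.03],5],[[0,0,0],[0,1.35,2.03],5],[[0,0,0],[0,1.35,2.03],5],[[0,0,0],[0,1.35,2.03],5],[[0,0,0],[0,1.35,2.03],5],[[0,0,0],[0,0,0],5],[[0,0,0],[3,0,0],5],[[0,0,0],[3,0,0],5]]'

```text
clock: 23.9
tcp_pos: [0.6633, 0.1093, 0.0514]
orientation: [0.532, 0.467, 0.531, -0.466]
wrist_force: [0.7, 0.2, 0.1]
finger_gap: 0.0499
```

Run:
```python
from look import *
c,s=np.cos(np.radians(7)),np.sin(np.radians(7))
xx,yy=(-.055,-.205);go(.692+c*xx-s*yy,.319+s*xx+c*yy,.008,7)
trayfit(("scene",),[.65,.209,.12],"p8")
```

```text
t 23.9 tcp [0.6633 0.1093 0.0514] yaw_y 7.45 down [ 0.003  0.001 -1.   ] tilt-fix rot [ 0.45 -0.   -0.2 ] shift cm (old axes) [ 4.34 -0.11  0.04] (new axes) [ 4.34 -0.1   0.04] J [0.04 0.59 0.03 1.01 0.   1.48] F [0.7 0.2 0.1] gap 0.05
scene [0.654  0.2262] yaw 7.43 f 0.131 in stop -0.0491 -0.0875
```

View pics/p8_scene.png

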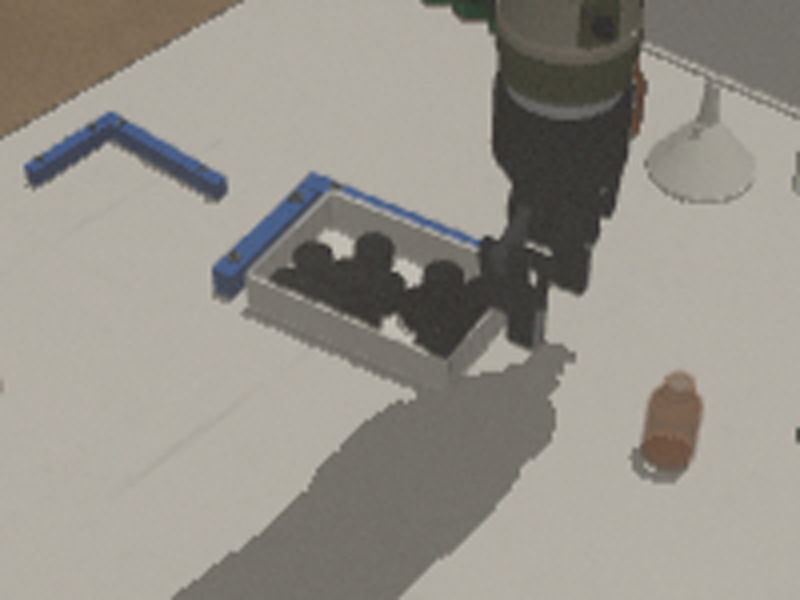

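Request:
step_arm --targets '[[[0.4,0,0],[2,0,0],5],[[0,0,0],[1.4,0,0],5],[[0,0,0],[0.9,0,0],5],[[0,0,0],[0,0,-0.6],5],[[0,0,0],[0,0,-0.6],5],[[0,0,0],[0,0,-0.6],5],[[0,0,0],[0,0,-0.6],5],[[0,0,0],[0,0,-0.5],5],[[0,0,0],[0,0,-0.4],5],[[0,0,0],[0,0,-0.3],5]]'

```text
clock: 25.0
tcp_pos: [0.658, 0.1447, 0.0083]
orientation: [0.53, 0.469, 0.529, -0.469]
wrist_force: [-0.5, -4.1, 2.2]
finger_gap: 0.0502
```

Request:
step_arm --targets '[[[0,0,0],[0,0,-0.05],5],[[0,0,0],[0,0,-0.05],5],[[0,0,0],[0,0,-0.05],5],[[0,0,0],[0,0,-0.05],5],[[0,0,0],[0,0,-0.05],5],[[0,0,0],[0,0,-0.05],5],[[0,0,0],[0,0,0],5],[[0,0,0],[0,0,0],5],[[0,0,0],[0,0,0],5],[[0,0,0],[0,0,0],5]]'

```text
clock: 26.0
tcp_pos: [0.6576, 0.148, 0.0078]
orientation: [0.529, 0.469, 0.529, -0.469]
wrist_force: [0.7, -2.0, 1.7]
finger_gap: 0.0498
```

Request:
step_arm --targets '[[[0,0,0],[0,0,-0.05],5],[[0,0,0],[0,0,-0.05],5],[[0,0,0],[0,0,-0.05],5],[[0,0,0],[0,0,-0.05],5],[[0,0,0],[0,0,0],5],[[0,0,0],[0,0,0],5],[[0,0,0],[0,0,0],5],[[0,0,0],[0,0,0],5],[[0,0,0],[0,0,0],5],[[0,0,0],[0,0,0],5]]'

```text
clock: 27.0
tcp_pos: [0.6571, 0.1499, 0.0077]
orientation: [0.529, 0.469, 0.529, -0.469]
wrist_force: [0.3, -1.4, 1.7]
finger_gap: 0.0501
```

Request:
step_arm --targets '[[[0,0,0],[0,0,-0.05],5],[[0,0,0],[0,0,-0.05],5],[[0,0,0],[0,0,-0.05],5],[[0,0,0],[0,0,-0.05],5],[[0,0,0],[0,0,0],5],[[0,0,0],[0,0,0],5],[[0,0,0],[0,0,0],5],[[0,0,0],[0,0,0],5],[[0,0,0],[0,0,0],5],[[0,0,0],[0,0,0],5]]'

```text
clock: 28.0
tcp_pos: [0.6569, 0.1519, 0.0078]
orientation: [0.529, 0.469, 0.529, -0.469]
wrist_force: [-0.0, -0.2, 0.6]
finger_gap: 0.05
```

Run:
```python
from look import *
trayfit(("scene",),[.65,.229,.12],"p9")
```

```text
scene [0.6522 0.236 ] yaw 6.36 f 0.295 in stop -0.0497 -0.0775
```

View pics/p9_scene.png

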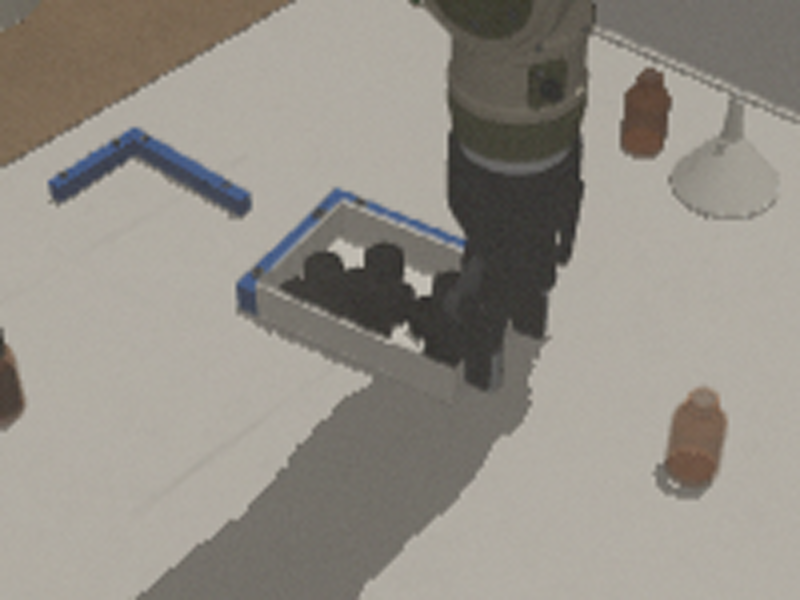

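Nearly home, about 2 mm to go.

Request:
step_arm --targets '[[[0,0,0],[0,0,-0.05],5],[[0,0,0],[0,0,-0.05],5],[[0,0,0],[0,0,-0.05],5],[[0,0,0],[0,0,-0.05],5],[[0,0,0],[0,0,0],5],[[0,0,0],[0,0,0],5],[[0,0,0],[0,0,0],5],[[0,0,0],[0,0,0],5],[[0,0,0],[0,0,0],5],[[0,0,0],[0,0,0],5]]'

```text
clock: 29.1
tcp_pos: [0.6569, 0.1522, 0.0078]
orientation: [0.53, 0.468, 0.528, -0.47]
wrist_force: [0.3, -6.6, 0.3]
finger_gap: 0.0501
```

Contact with the left bar at 6.6 N. Squaring slightly, then backing off and rising to look.

Request:
step_arm --targets '[[[0,0,0],[0,0,-0.05],5],[[0,0,0],[0,0,-0.05],5],[[0,0,0],[0,0,0],5],[[0,0,0],[0,0,0],5],[[0,0,0],[0,0,1],5],[[0,0,0],[0,0,2],5],[[0,0,0],[-3,0,0],5],[[0,0,0],[-3,0,0],5],[[0,0,0],[-3,0,0],5],[[0,0,0],[-1,0,0],5]]'

```text
clock: 30.1
tcp_pos: [0.6623, 0.1243, 0.1116]
orientation: [0.53, 0.471, 0.528, -0.467]
wrist_force: [-0.1, -0.2, -0.4]
finger_gap: 0.0503
```

Request:
step_arm --targets '[[[0,0,0],[0,-4,0],7],[[0,0,0],[0,-4,0],7],[[0,0,0],[0,-4,0],7],[[0,0,0],[0,-4,0],7],[[0,0,0],[0,0,0],7],[[-8,0,0],[0,0,0],7],[[-8,0,0],[0,0,0],7],[[-8,0,0],[0,0,0],7],[[-8,0,0],[0,0,0],7],[[-8,0,0],[0,0,0],7]]'

```text
clock: 31.1
tcp_pos: [0.5018, 0.1054, 0.1072]
orientation: [0.658, 0.258, 0.659, -0.258]
wrist_force: [0.9, 0.0, 0.2]
finger_gap: 0.07
```

Run:
```python
from look import *
trayfit(("top","scene",),[.65,.239,.12],"p10")
c,s=np.cos(np.radians(7)),np.sin(np.radians(7))
xx,yy=(-.145,-.075);go(.692+c*xx-s*yy,.319+s*xx+c*yy,.1,97)
```

```text
top [0.6531 0.2403] yaw 6.85 f 0.035 in stop -0.0482 -0.0734
scene [0.6528 0.2373] yaw 7.11 f 1.01 in stop -0.0488 -0.0763
t 31.3 tcp [0.5016 0.1055 0.1074] yaw_y 46.72 down [-0.  0. -1.] tilt-fix rot [-5.028e+01 -2.000e-02 -1.000e-02] shift cm (old axes) [ 0.74 12.65 -4.27] (new axes) [ 0.74 11.37  7.  ] J [ 0.05  0.27 -0.33  0.97  0.    0.81] F [-0.3 -0.6 -0.6] gap 0.07
```

View pics/p10_scene.png

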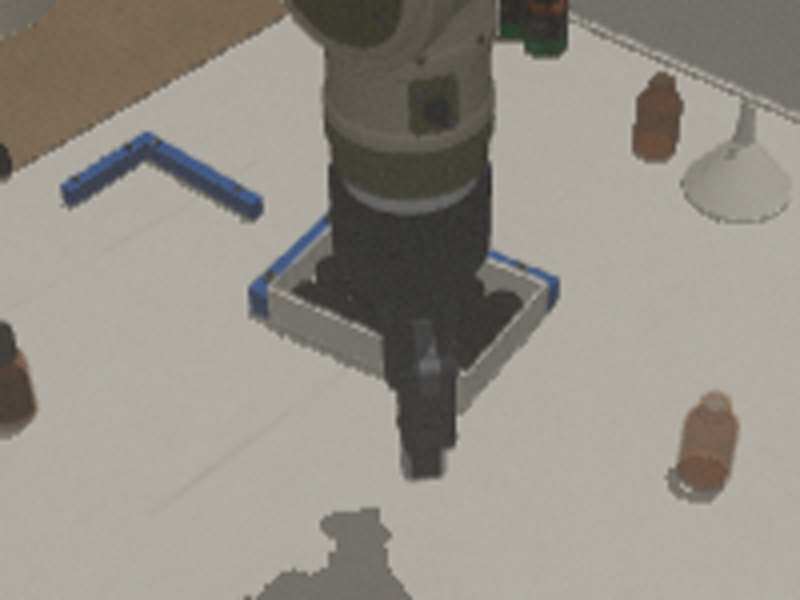

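View pics/p10_top.png

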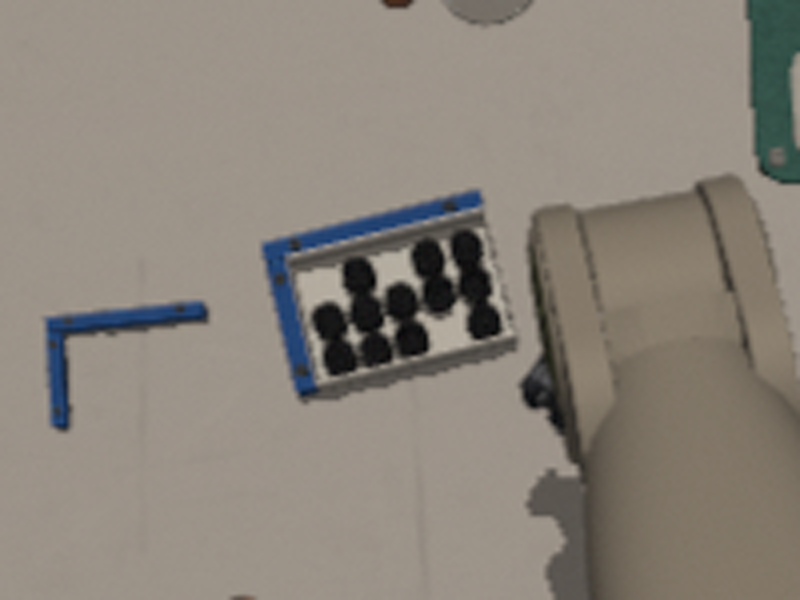

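It sits in the corner on both sides. For certainty I'll do one gentle re-seat push on the long side.

Request:
step_arm --targets '[[[-7.2,0,0],[0,0,0],7],[[-7.2,0,0],[0,0,0],7],[[-7.2,0,0],[0,0,0],7],[[-7.2,0,0],[0,0,0],7],[[-7.2,0,0],[0,0,0],7],[[-7.2,0,0],[0,0,0],7],[[-7.1,0,0],[0,0,0],7],[[0,0,0],[0,2.85,1.7],7],[[0,0,0],[0,2.85,1.7],7],[[0,0,0],[0,2.85,1.7],7]]'

```text
clock: 32.3
tcp_pos: [0.5419, 0.1977, 0.1078]
orientation: [0.706, -0.043, 0.706, 0.043]
wrist_force: [0.1, 0.4, 0.1]
finger_gap: 0.0699
```

Request:
step_arm --targets '[[[0,0,0],[0,2.85,1.7],7],[[0,0,0],[0,0,0],7],[[0,0,0],[2,0,0],7],[[0,0,0],[2,0,0],7],[[0,0,0],[2,0,0],7],[[0,0,0],[2,0,0],7],[[0,0,0],[1.5,0,0],7],[[0,0,0],[0.6,0,0],7],[[0,0,0],[0,0,0],7],[[0,0,0],[0,0,0],7]]'

```text
clock: 33.3
tcp_pos: [0.5549, 0.2272, 0.0074]
orientation: [0.706, -0.044, 0.705, 0.044]
wrist_force: [0.3, 0.3, 0.5]
finger_gap: 0.07
```

Run:
```python
from look import *
c,s=np.cos(np.radians(7)),np.sin(np.radians(7))
xx,yy=(-.112,-.075);go(.692+c*xx-s*yy,.319+s*xx+c*yy,.006,97)
```

```text
t 33.3 tcp [0.5549 0.2272 0.0074] yaw_y 97.17 down [ 0.001  0.    -1.   ] tilt-fix rot [ 0.17  0.04 -0.01] shift cm (old axes) [ 0.14 -0.07  3.53] (new axes) [ 0.14 -0.06  3.53] J [ 0.25  0.51 -0.23  0.83  0.    0.13] F [0.3 0.3 0.5] gap 0.07
```

Request:
step_arm --targets '[[[0,0,0],[0,0,0.6],7],[[0,0,0],[0,0,0.6],7],[[0,0,0],[0,0,0.6],7],[[0,0,0],[0,0,0.6],7],[[0,0,0],[0,0,0.6],7],[[0,0,0],[0,0,0.4],7],[[0,0,0],[0,0,0.15],7],[[0,0,0],[0,0,0.05],7],[[0,0,0],[0,0,0.05],7],[[0,0,0],[0,0,0.05],7]]'

```text
clock: 34.3
tcp_pos: [0.5909, 0.232, 0.0067]
orientation: [0.706, -0.045, 0.706, 0.045]
wrist_force: [-0.4, 0.6, 0.7]
finger_gap: 0.0698
```

Request:
step_arm --targets '[[[0,0,0],[0,0,0.05],7],[[0,0,0],[0,0,0.05],7],[[0,0,0],[0,0,0.05],7],[[0,0,0],[0,0,0.05],7],[[0,0,0],[0,0,0],7],[[0,0,0],[0,0,0],7],[[0,0,0],[0,0,0],7],[[0,0,0],[0,0,0],7],[[0,0,0],[0,0,0],7],[[0,0,0],[0,0,0],7]]'

```text
clock: 35.3
tcp_pos: [0.5925, 0.232, 0.0068]
orientation: [0.705, -0.045, 0.706, 0.044]
wrist_force: [-5.3, -1.4, 4.1]
finger_gap: 0.0701
```

Contact at the same place as before (5 N), so the tray is seated on the back bar. Backing off, rising and moving away.

Request:
step_arm --targets '[[[0,0,0],[0,0,-0.5],7],[[0,0,0],[0,0,-1.5],7],[[0,0,0],[0,0,-2.5],7],[[0,0,0],[-3,0,0],7],[[0,0,0],[-4,0,0],7],[[0,0,0],[-4,0,0],7],[[0,0,0],[-4,0,0],7],[[0,0,0],[0,-4,-1],7],[[0,0,0],[0,-4,-1],7],[[0,0,0],[0,-4,-1],7]]'

```text
clock: 36.3
tcp_pos: [0.5349, 0.103, 0.1576]
orientation: [0.707, -0.045, 0.704, 0.045]
wrist_force: [0.3, 0.3, -0.8]
finger_gap: 0.0703
```

Request:
step_arm --targets '[[[0,0,0],[0,-4,-1],7],[[0,0,0],[0,-4,-1],7],[[0,0,0],[0,-4,0],7],[[0,0,0],[0,-4,0],7],[[0,0,0],[0,-4,0],7],[[0,0,0],[0,-4,0],7],[[0,0,0],[0,0,0],7],[[0,0,0],[0,0,0],7],[[0,0,0],[0,0,0],7],[[0,0,0],[0,0,0],7]]'

```text
clock: 37.3
tcp_pos: [0.5442, -0.1356, 0.1568]
orientation: [0.706, -0.045, 0.706, 0.045]
wrist_force: [0.6, -0.6, -0.3]
finger_gap: 0.0699
```

Run:
```python
from look import *
print(tool()[0]["tcp_pos"],tool()[0]["clock"])
trayfit(("top","scene",),[.65,.239,.12],"p11")
for n in CAM:
    for s in silhouettes(n,"corner_stop"):
        e=proj(n,[[.68,.26,.01]])[0]; x=s["extent"]
        if np.hypot(x[0]+x[2]/2-e[0],x[1]+x[3]/2-e[1])<25: print(n,"stop",fit(STOP,{n:s["mask"]},[.692,.319,.122])) 
    for l,hh in(("amber_bottle",.068),("open_bottle",.062),("beaker",.066)):
        for e in silhouettes(n,l)[:1]:
            ys,xs=np.where(e["mask"]); print(l,n,round(e["p"],2),ray(n,(xs.mean(),ys.mean()),hh/2)[:2].round(3))
cv2.imwrite("pics/end_scene.png",read_camera("scene")[:,:,::-1])
```

```text
[ 0.54423679 -0.13559424  0.15682332] 37.3
top [0.6533 0.2405] yaw 7.14 f 0.04 in stop -0.0479 -0.0732
scene [0.6528 0.2368] yaw 6.55 f 0.044 in stop -0.049 -0.0768
scene stop (array([0.69531068, 0.31938427, 0.12998972]), np.float64(2.411837869476148))
amber_bottle scene 0.73 [0.432 0.368]
open_bottle scene 0.75 [0.655 0.012]
beaker scene 0.93 [ 0.611 -0.153]
top stop (array([0.69575992, 0.32205109, 0.12173472]), np.float64(0.33248916004758067))
amber_bottle top 0.42 [0.434 0.373]
beaker top 0.44 [ 0.62  -0.149]
```

View pics/p11_scene.png

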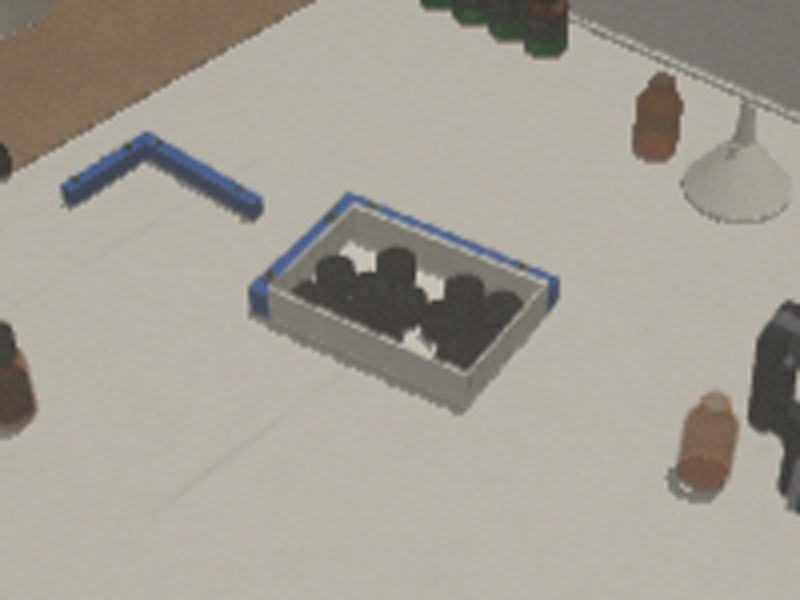

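View pics/p11_top.png

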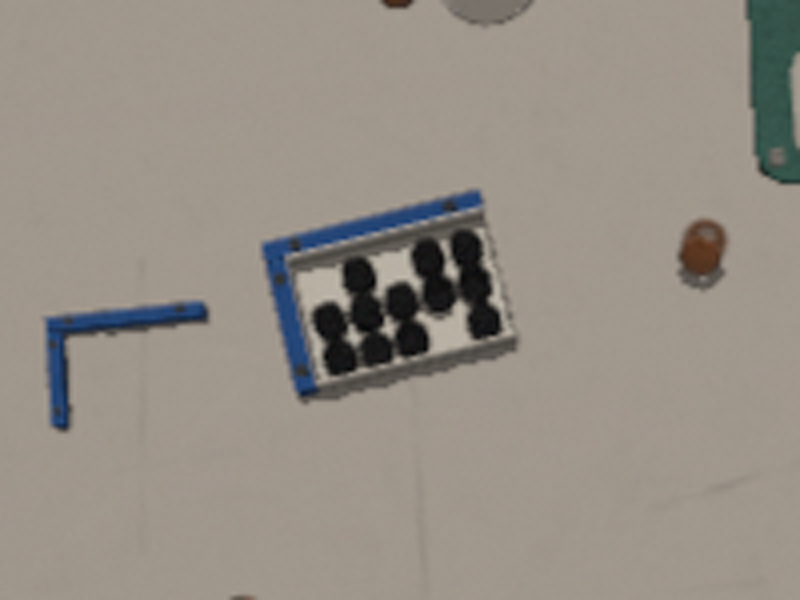

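View pics/end_scene.png

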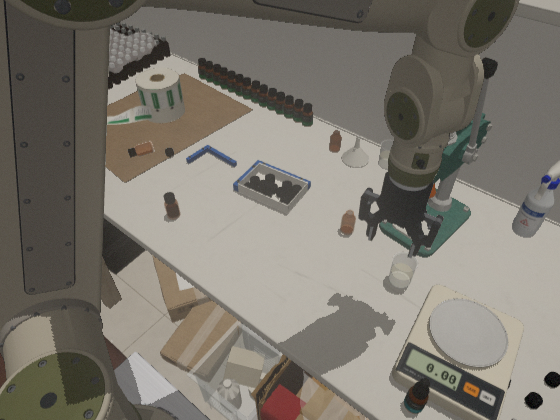

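The tray (top crop, 285–515 × 210–395) lies against both blue bars. Bottles and beaker are unmoved and the hand is 157 mm up and clear.

```bash
python3 -c "
from workcell import *
print(hand_in(), get_state()['clock'])"
```

```text
the job is handed in; nothing more can be done
the job is handed in; nothing more can be done
```

The tray is in the larger blue corner stop, with its long side against the back bar and its short end against the left bar. I handed the job in at about 37 s of the 72 s allowed.

- **How it was pushed:** I pushed the right end with both fingers while turning the tray about 22°. Then I pushed the long side to the back bar and the end to the left bar, and finished with a light re-seat push on the long side. The tray was only pushed by the fingers, flat on the worktop.
- **Contact:** the push stalled against each bar at 5 to 7 N, and the re-seat push stopped within about 1 mm of where the first had.
- **Final position:** the camera fits put the tray at yaw 6.6 to 7.1°, against 7° measured for the stop. Its centre is within about 2 mm of home, which is as good as the camera calibration.
- **Bottles and beaker:** in the scene camera all three read within 1 mm of where they started. The hand ended 157 mm up and clear of the tray.

**Checks that failed or disagreed:**
- In the last look, the fits of the stop itself were poor because the tray hid part of it.
- The top camera's network did not report the open bottle in the last look, though it shows in the picture in the same place.
- The top camera put the beaker about 9 mm off, at low confidence (0.44). The scene camera (0.93) showed it unmoved.

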